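# Cap the reagent bottle and present it over the analyser's well

## Task

Screw the cap of the amber reagent bottle fully shut while the bottle still stands in its holder, then lift the bottle out, carry it over the tube rack and stop with it hovering upright 5 to 30 mm above the analyser's rectangular well, centred over it and turned so that its long sides run along the well's, ready to be lowered. Finish still holding it there, still: do not lower it in or let go, and never let the bottle touch the analyser. Do not bump the tube rack, and leave the two trays and the small pot where they are.

Things in the scene. Friction and masses are not known exactly. Their poses are not given: they have to be found in the camera images.
- bottle_center (a point): centre (half-way up, on the axis) of the loose reagent bottle, 100 mm tall with its cap and about 0.13 kg: amber flat-sided body 25 mm (x) by 40 mm (y, the long side) by 62 mm high with a white and blue label, then a narrow neck, then the cap. z up; the bottle's underside is 50 mm below this point, the shoulder 12 mm above it. At the start it stands in the holder; with its play of about 1 mm the holder keeps it from turning.
- cap_center (a point): centre of the bottle's round white ribbed screw cap, 30 mm across and 24 mm high (its underside is 76 mm and its top 100 mm above the bottle's underside), upright on the bottle's axis. It is captive: it turns on the bottle but never comes off, and does not rise or sink as it turns, so the whole bottle can be lifted and carried by it. Its x axis turns with the cap.
- cap (a joint): turn of the cap on the bottle, rad: 0 is fully shut (a hard stop), positive is unscrewed, up to 1.7; it starts between 0.6 and 1.2. Turning the cap clockwise seen from above shuts it; it turns with light friction (0.06 N m) and stays where it is left. When shut, the red stripe on the cap's top points to the red dot on the bottle's shoulder (on the bottle's +y side).
- holder: fixed bottle holder: dark steel base plate 90 mm (x) by 110 mm (y) by 8 mm with a blue rectangular pocket, inside 27.5 mm (x) by 42.5 mm (y), walls 8 mm thick, rim 33 mm above the table. Origin: centre of the underside, below the pocket. The bottle stands in the pocket on the base plate, its underside 8 mm above the table. It may stand to the robot's left or right, the analyser on the other side.
- analyser: fixed white benchtop analyser, 62 mm high, with a grey display hump up to 96 mm high on its +x side. Origin on the table right below the centre of the well; the housing reaches from x = -46 to +126 mm and y = -67 to +67 mm in its own frame; the hump begins at x = +52 mm.
- well (a point): centre of the mouth of the analyser's rectangular well, in the housing's flat top 62 mm above the table, marked by a thin blue frame: 31 mm (x) by 46 mm (y, the long side), 45 mm deep. z up.
- rack: fixed white tube rack standing between holder and analyser, 300 mm long (x) by 60 mm wide (y) by 58 mm high, holding capped tubes whose red and green tops reach 105 mm above the table. Origin: centre of the underside.
- blue_tray: bystander: loose blue open tray 75 mm (x) by 200 mm (y) by 40 mm high. Origin: centre of the underside.
- purple_tray: bystander: loose purple open tray 75 mm (x) by 200 mm (y) by 40 mm high. Origin: centre of the underside.
- pot: bystander: small loose white pot with a teal band, 39 mm across, 62 mm high. Origin: centre of the underside.
Mind the look-alikes: they are no part of the job. There is more than one size of the holder; the job needs the largest. Of the things like the part that bears bottle_center, leave any that is pink; of the rest the smaller one is meant.

How it is judged:
By the outcome, as a careful person would: the job done as asked, in the order asked, and still so for the second after the job is handed in, while the arm keeps its last pose, push and grip.
It also fails if it takes over 54 s, if anything falls off the work surface, if the arm or the gripper's body presses on something with over 40 N, if the wrist force passes 120 N, or if a joint passes its speed limit or range.

## Robot

A 6-joint arm with a two-finger parallel gripper is mounted at the origin on the work surface. World frame = base frame: x ahead of the robot, y to its left, z up, the work surface at z = 0. Lengths are in m, angles in rad, forces in N, time in s.
With the tool pointing down it reaches from about 0.3 to 0.825 m from the base axis. Payload 5.4 kg.
Tool frame: the origin (TCP) lies on the centre line of the jaws, within the pads' length; the fingertips stand 22 mm ahead of it and the grasp point (between the pads) lies 3 mm ahead of it; y points along the fingers, x is the direction in which the jaws open and shut, and the axes are right-handed (so a half turn about y gives the same grasp; the last joint's range is limited). The gripper opens to 92 mm and grips with 3 to 60 N. Pads are 20 mm wide; open, the fingers measure 128 mm over their backs; the gripper's body (75 mm by 189 mm) begins 69 mm behind the grasp point.
Start: joints at [-1.418, 0.158, 1.597, -0, 1.386, -0.21], TCP at [0.204, -0.538, 0.237] pointing down, gripper open.
Joint ranges: [-2.91, 2.91], [-0.94, 2.29], [0.18, 2.7], [-1.29, 4.43], [0.17, 2.64], [-3, 3]. Speed limits (rad/s): [2.57, 2.57, 3.14, 3.14, 3.14, 3.14].

## Interface

Orientations are given as a unit quaternion [x, y, z, w].
In Python, from rig import arm gives the robot as it stands.
- The arm moves only by the tool servo_tool, never from a script. Its argument "moves" is a list that holds one entry, the list of rows, each a list of 7 numbers: the shift along the world's x, y, z in cm, then the turn, a rotation vector about the world's x, y, z in degrees, then the closure, from -1 (fully open) to 1 (shut). In form: [[[x, y, z, ax, ay, az, hand], ...]]. A call has exactly 10 rows; each row shifts and turns the pose as measured when the row begins; what a row does not reach is not made up. A row lasts 1/12 s, in which the tool goes at most 41.7 mm and 7.16 degrees, less where a joint would pass 70% of its speed; a pose out of reach is approached as far as the arm can. A call with a gripper value outside its range is refused whole. The fingers move at their own pace and stop on an object; "newtons" is the grip in N (left out, the last holds). Time passes only in rows, so rows that do not move let the fingers close, or fill a call up. It gives the time, the measured TCP pose, the force and the opening at its end, in the units of the state.
- arm.sense(): the state, without advancing time (a new reading comes with each control period).
- arm.capture(name): name is "side" or "top" or "wrist"; returns the picture (480x640x3 uint8, red, green, blue); there is no depth.
- arm.camera_params(name): a dict with "fx", "fy", "cx", "cy" (pixels), "position" and "attitude" of the camera in the world. Camera axes: x right, y up, looking along -z (the intrinsics and any distortion apply to the point x, -y, -z); pixel columns grow to the right and rows downward; lengths in m; the calibration is good to about 2 mm. A picture is of the moment at which its call begins: read the wrist's pose just before it. camera_params takes no time and is no camera call; for the wrist camera it gives the pose at the moment of the call.
- arm.hand_in(): hands the job in, once; it reports no verdict.
The state is a dict: "clock": time; "qpos": joint angles; "joint_velocities": joint speeds; "effort": joint torques, N m; "ee_pos": TCP position; "eef_rot": TCP orientation; "wrist_force": force on the tool from outside, world axes, zero at the start; "wrist_torque": the same for the moment, N m; "opening": finger opening in m.
Only numpy, scipy, OpenCV 4.12 (cv2) and the standard library are available. Lean on these libraries where they do the work, as an engineer would, in place of code of your own. Each camera call takes 0.05 s, during which the arm holds its last target. There are 200 camera calls.

## Working session

There is one attempt and no reset: what is moved stays moved. The work goes in short steps, Python scripts to look and compute and a tool call to move; the robot and the scene stay as the last step left them, time stands still between calls to the robot, and variables do not carry over. Pictures are saved under pics/ and viewed, about 8 in all and at most 12, crops included, and the job is handed in when it is done.

Besides the shell and the picture viewer there is one more tool, called after "Request:" in YAML: its name, and indented under it one key for each argument. servo_tool: Moves the arm, as the interface text tells. Its arguments: {"type":"object","properties":{"moves":{"type":"array","items":{"type":"array","items":{"type":"array","items":{"type":"number"}}}},"newtons":{"type":"number"}},"required":["moves"]}

```bash
ls; mkdir -p pics; python3 - <<'E'
from rig import arm
import cv2
s=arm.sense(); print(s)
for n in("top","side"):
    p=arm.camera_params(n); print(n,p)
    cv2.imwrite(f"pics/{n}0.png",arm.capture(n)[:,:,::-1])
E
```

```text
pics
{'clock': 0.0, 'qpos': array([-1.41809641e+00,  1.59064278e-01,  1.59820756e+00, -1.26714048e-05,
        1.38620397e+00, -2.10080280e-01]), 'joint_velocities': array([7.83385010e-04, 1.39812784e-05, 1.92304521e-04, 1.02401515e-03,
       8.41053858e-04, 6.64675203e-04]), 'effort': array([ 8.00428697e-04, -3.85574162e+01, -3.22108018e+01,  7.01704086e-02,
        3.81643383e-02, -1.18274384e-04]), 'ee_pos': array([ 0.20394985, -0.53699258,  0.23562269]), 'eef_rot': array([-0.58151459,  0.40205785, -0.40113727,  0.58247675]), 'wrist_force': array([-0.25846763, -0.38881156,  1.13369788]), 'wrist_torque': array([ 0.01215269,  0.00392074, -0.00553935]), 'opening': 0.092058616153434}
top {'fx': 459.4157557618173, 'fy': 459.4157557618173, 'cx': 317.883031495569, 'cy': 242.69703004976984, 'position': array([ 0.41919742, -0.03357667,  1.10734848]), 'attitude': array([-0.05337332,  0.05083182,  0.71037903, -0.69994931])}
side {'fx': 522.6899716975691, 'fy': 522.6899716975691, 'cx': 308.97570766903146, 'cy': 235.37376780533614, 'position': array([ 0.49412084, -0.82310539,  0.63713633]), 'attitude': array([ 0.46383324, -0.01787776, -0.05425285,  0.88407903])}
```

View pics/top0.png

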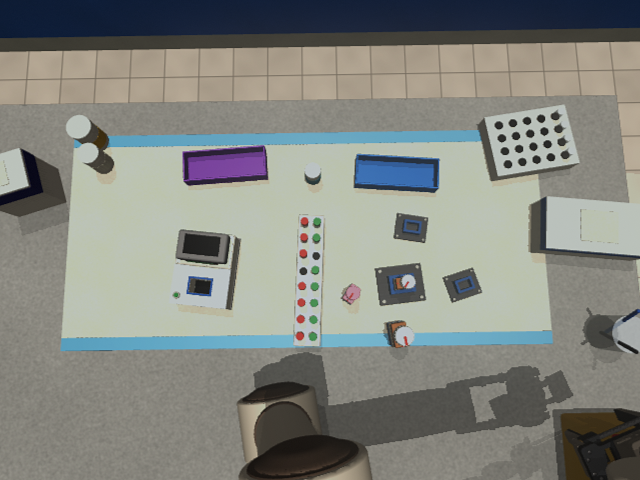

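View pics/side0.png

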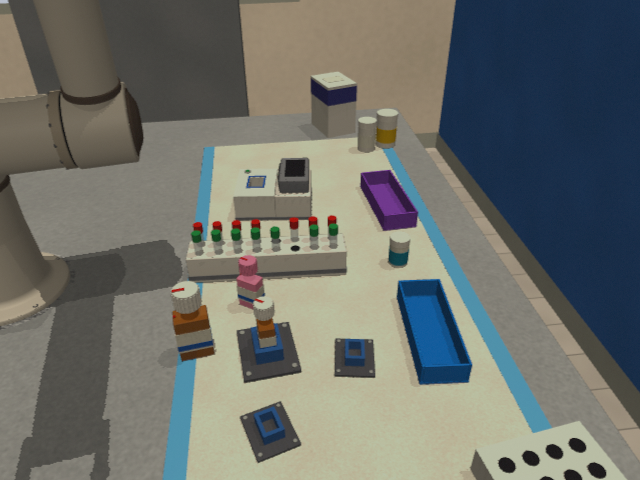

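The top picture shows these candidates:
- Amber bottle in the largest holder, cap about (408,283). This matches the description.
- Larger amber bottle standing loose at (400,335).
- Pink bottle at (350,293).
- Smaller holders at (411,227) and (462,285).

The analyser well is at about (200,286) and the rack at (309,280). Next I'll check my choice in a close crop.

```bash
cat > h.py <<'E'
import numpy as np, cv2
from scipy.spatial.transform import Rotation as R
def ray(p,uv,z):
    d=R.from_quat(p["attitude"]).apply([(uv[0]-p["cx"])/p["fx"],-(uv[1]-p["cy"])/p["fy"],-1])
    return p["position"]+d*(z-p["position"][2])/d[2]
def proj(p,X):
    c=R.from_quat(p["attitude"]).inv().apply(np.asarray(X)-p["position"])
    return np.array([p["cx"]-p["fx"]*c[...,0]/c[...,2],p["cy"]+p["fy"]*c[...,1]/c[...,2]]).T
E
python3 - <<'E'
from h import *
from rig import arm
t=cv2.imread("pics/top0.png")
a=cv2.resize(t[255:355,335:435],(400,400),interpolation=cv2.INTER_CUBIC)
b=cv2.resize(t[220:320,155:255],(400,400),interpolation=cv2.INTER_CUBIC)
cv2.imwrite("pics/c1.png",np.hstack([a,b]))
p=arm.camera_params("top")
for n,uv,z in [("cap",(408,283),.108),("big cap",(403,338),.13),("pink",(352,292),.1),("well",(200,286),.062),("rackend",(310,216),.058),("rackend2",(307,345),.058)]:
    print(n,ray(p,uv,z).round(3))
print(R.from_quat(arm.sense()["eef_rot"]).as_matrix().round(3)); w=arm.camera_params("wrist");print(w)
E
```

```text
cap [ 0.476 -0.225  0.108]
big cap [ 0.361 -0.206  0.13 ]
pink [ 0.459 -0.104  0.1  ]
well [0.479 0.238 0.062]
rackend [ 0.638 -0.013  0.058]
rackend2 [ 0.344 -0.003  0.058]
[[ 0.355 -0.     0.935]
 [-0.935  0.002  0.355]
 [-0.002 -1.     0.   ]]
{'fx': 404.61269632180296, 'fy': 404.61269632180296, 'cx': 320.07254799272755, 'cy': 238.51500130409804, 'position': array([ 0.27261563, -0.51099827,  0.38437929]), 'attitude': array([-0.10768405,  0.07495081, -0.56256724,  0.81627485])}
```

View pics/c1.png

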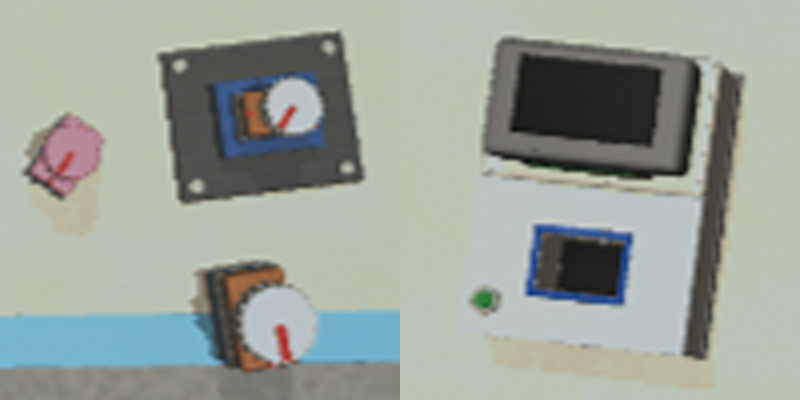

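The crop confirms it: the smaller amber bottle stands in the largest holder with the stripe pointing down-left, so the cap is open by about 1 rad. Holder yaw is about +6°, analyser yaw about -4°. Moving to hover above the cap.

Request:
servo_tool:
  moves:
    - [[2.7, 3.1, 0.1, 0, 0, 6.9, -1], [2.7, 3.1, 0.1, 0, 0, 6.9, -1], [2.7, 3.1, 0.1, 0, 0, 6.9, -1], [2.7, 3.1, 0.1, 0, 0, 6.9, -1], [2.7, 3.1, 0.1, 0, 0, 6.9, -1], [2.7, 3.1, 0.1, 0, 0, 6.9, -1], [2.7, 3.1, 0.1, 0, 0, 6.9, -1], [2.7, 3.1, 0.1, 0, 0, 6.9, -1], [2.7, 3.1, 0.1, 0, 0, 6.9, -1], [2.7, 3.1, 0.1, 0, 0, 6.9, -1]]

```text
clock: 0.93
ee_pos: [0.4701, -0.2215, 0.241]
eef_rot: [-0.707, -0.009, 0.013, 0.707]
wrist_force: [0.2, -0.5, 0.5]
opening: 0.0919
```

```bash
python3 - <<'E'
from h import *
from rig import arm
import pickle
s=arm.sense(); p=arm.camera_params("wrist"); cv2.imwrite("pics/w1.png",arm.capture("wrist")[:,:,::-1])
pickle.dump(p,open("w1.pkl","wb"))
print(s["qpos"],s["ee_pos"],R.from_quat(s["eef_rot"]).as_matrix().round(3),p["position"],s["wrist_torque"])
E
```

```text
[-0.67117635  0.01648871  1.73971859 -0.00334215  1.39150981 -0.70150824] [ 0.4701285  -0.22151125  0.24097975] [[ 0.999 -0.007 -0.031]
 [ 0.031  0.001  1.   ]
 [-0.007 -1.     0.001]] [ 0.46899256 -0.14816814  0.38970102] [-0.05268035 -0.15468105 -0.03207486]
```

View pics/w1.png

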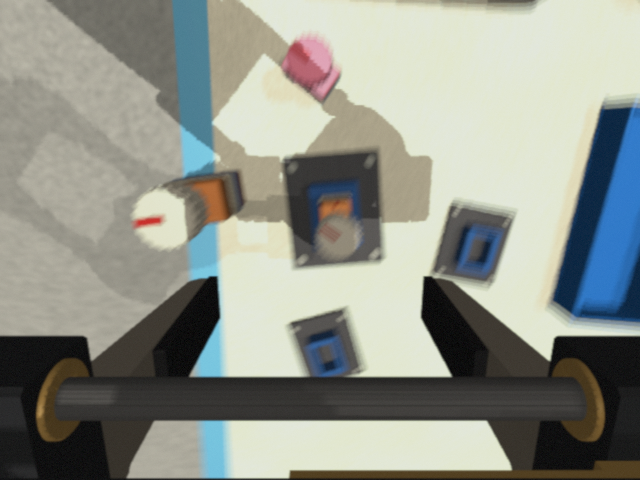

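The wrist picture is slightly blurred by motion. It shows the target cap at (338,238), shadowed, its stripe pointing up-left, and the larger bottle clear at (165,218). I'll retake it now that the arm is settled and take a crop.

```bash
python3 - <<'E'
from h import *
from rig import arm
import pickle
arm.capture("wrist")
s=arm.sense(); p=arm.camera_params("wrist"); im=arm.capture("wrist")[:,:,::-1]
pickle.dump(p,open("w2.pkl","wb")); cv2.imwrite("pics/w2.png",im)
cv2.imwrite("pics/w2c.png",cv2.resize(im[140:280,270:400],None,fx=4,fy=4,interpolation=cv2.INTER_CUBIC))
print(s["ee_pos"],s["joint_velocities"].max(), ray(p,(338,237),.108))
E
```

```text
[ 0.47185813 -0.21880036  0.24093412] 0.035697070943202965 [ 0.48431266 -0.2193542   0.108     ]
```

View pics/w2c.png

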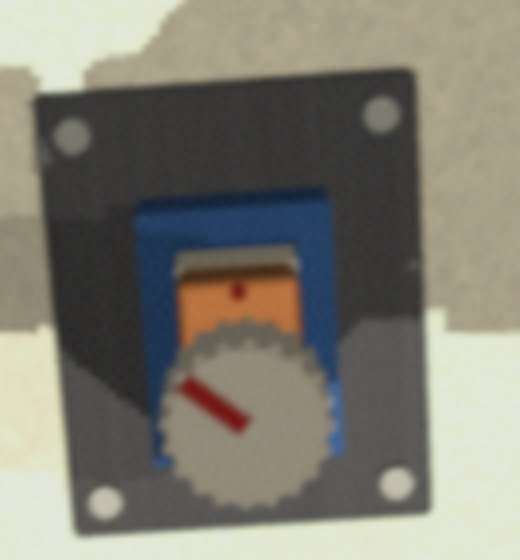

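The crop shows the cap top centre at about (247,421), the stripe from there to (186,384), and the red dot on the shoulder at (238,291). The bottle's +y side is up in this picture. Computing positions.

```bash
python3 - <<'E'
from h import *
from rig import arm
import pickle
p=pickle.load(open("w2.pkl","rb")); t=arm.camera_params("top")
W=lambda u,z: ray(p,(270+u[0]/4-.375,140+u[1]/4-.375),z)
T=lambda u,z: ray(t,(155+(u[0]-400)/4-.375,220+u[1]/4-.375),z)
C=W((247,421),.108); S=W((186,384),.108); D=W((238,291),.07)
c=np.array([W(u,.008) for u in[(37,98),(413,70),(430,515),(78,533)]])
print("cap",C,"cap via top",ray(t,(408.5,281.3),.108))
print("plate ctr",c.mean(0)); ang=lambda v:np.degrees(np.arctan2(v[1],v[0]))
print("stripe",ang(S-C),"dot",ang(D-C), "y edges",ang(c[0]-c[3]),ang(c[1]-c[2]),"x edges",ang(c[0]-c[1]),ang(c[3]-c[2]),D)
w=np.array([T(u,.062) for u in[(538,228),(632,235),(626,303),(528,296)]])
print("well",w.mean(0),"y dir",ang(w[0]-w[1]),ang(w[3]-w[2]),"x dir",ang(w[0]-w[3]),ang(w[1]-w[2]),np.linalg.norm(w[0]-w[1]),np.linalg.norm(w[0]-w[3]))
E
```

```text
cap [ 0.47979867 -0.22541856  0.108     ] cap via top [ 0.48004767 -0.22645266  0.108     ]
plate ctr [ 0.48020963 -0.22648003  0.008     ]
stripe 149.98306192042583 dot 95.90700411092536 y edges 96.00038720376877 96.18246290701404 x edges -173.74840449819052 -174.75758925513648 [ 0.47810979 -0.20909515  0.07      ]
well [0.47922724 0.2385129  0.062     ] y dir 84.91238543216984 85.11631623792739 x dir -6.879567438236969 -3.957404389496324 0.05388350712616051 0.03873866018558723
```

Request:
servo_tool:
  moves:
    - [[0.4, -0.4, 0, 0, 0, 0, -1], [0.4, -0.3, 0, 0, 0, 0, -1], [0.1, 0, -1.5, 0, 0, 0, -1], [0, 0, -2, 0, 0, 0, -1], [0, 0, -2, 0, 0, 0, -1], [0, 0, -2, 0, 0, 0, -1], [0, 0, -2, 0, 0, 0, -1], [0, 0, -1, 0, 0, 0, -1], [0, 0, -0.5, 0, 0, 0, -1], [0, 0, 0, 0, 0, 0, -1]]

```text
clock: 1.92
ee_pos: [0.4751, -0.2431, 0.1264]
eef_rot: [0.708, -0.002, -0.003, -0.706]
wrist_force: [-0.3, -1.2, 0.1]
opening: 0.0917
```

```bash
python3 - <<'E'
from rig import arm
from h import *
s=arm.sense(); print(s["ee_pos"],R.from_quat(s["eef_rot"]).as_matrix().round(4),s["joint_velocities"].round(3))
E
```

```text
[ 0.47510678 -0.24310423  0.1264159 ] [[ 1.     -0.0068 -0.0019]
 [ 0.0019 -0.0021  1.    ]
 [-0.0068 -1.     -0.0021]] [-0.024  0.003 -0.015  0.001  0.008  0.002]
```

Request:
servo_tool:
  moves:
    - [[0.3, 0.8, 0, 0, -0.4, 0, -1], [0.2, 0.8, 0, 0, 0, 0, -1], [0, 0.1, -0.8, 0, 0, 0, -1], [0, 0, -0.8, 0, 0, 0, -1], [0, 0, -0.5, 0, 0, 0, -1], [0, 0, -0.2, 0, 0, 0, -1], [0, 0, 0, 0, 0, 0, -1], [0, 0, 0, 0, 0, 0, -1], [0, 0, 0, 0, 0, 0, -1], [0, 0, 0, 0, 0, 0, -1]]

```text
clock: 2.75
ee_pos: [0.4829, -0.2267, 0.1056]
eef_rot: [0.71, 0.003, 0.002, -0.705]
wrist_force: [-0.0, 0.9, 0.3]
opening: 0.0921
```

Request:
servo_tool:
  moves:
    - [[-0.3, 0, -0.3, 0.3, 0, 0, -1], [0, 0, -0.1, 0, 0, 0, -1], [0, 0, 0, 0, 0, 0, -1], [0, 0, 0, 0, 0, 0, -1], [0, 0, 0, 0, 0, 0, -1], [0, 0, 0, 0, 0, 0, -1], [0, 0, 0, 0, 0, 0, -1], [0, 0, 0, 0, 0, 0, -1], [0, 0, 0, 0, 0, 0, -1], [0, 0, 0, 0, 0, 0, -1]]

```text
clock: 3.58
ee_pos: [0.48, -0.2273, 0.102]
eef_rot: [0.708, 0.003, 0.003, -0.706]
wrist_force: [0.4, -0.7, 0.4]
opening: 0.0923
```

```bash
cat > st.py <<'E'
from rig import arm
from h import *
s=arm.sense(); M=R.from_quat(s["eef_rot"]).as_matrix()
print(s["clock"],"pos",s["ee_pos"].round(4),"approach",M[:,1].round(4),"yaw",np.degrees(np.arctan2(M[1,0],M[0,0])).round(2),"F",s["wrist_force"].round(2),"T",s["wrist_torque"].round(3),"open",s["opening"].round(4),"q",s["qpos"].round(2),"v",abs(s["joint_velocities"]).max().round(3))
E
python3 st.py
```

```text
Traceback (most recent call last):
  File "st.py", line 4, in <module>
    print(s["clock"],"pos",s["ee_pos"].round(4),"approach",M[:,1].round(4),"yaw",np.degrees(np.arctan2(M[1,0],M[0,0])).round(2),"F",s["wrist_force"].round(2),"T",s["wrist_torque"].round(3),"open",s["opening"].round(4),"q",s["qpos"].round(2),"v",abs(s["joint_velocities"]).max().round(3))
                                                                                                                                                                                                    ^^^^^^^^^^^^^^^^^^
AttributeError: 'float' object has no attribute 'round'
```

Request:
servo_tool:
  moves:
    - [[0, 0, 0, 0, 0, 0, 1], [0, 0, 0, 0, 0, 0, 1], [0, 0, 0, 0, 0, 0, 1], [0, 0, 0, 0, 0, 0, 1], [0, 0, 0, 0, 0, 0, 1], [0, 0, 0, 0, 0, 0, 1], [0, 0, 0, 0, 0, 0, 1], [0, 0, 0, 0, 0, 0, 1], [0, 0, 0, 0, 0, 0, 1], [0, 0, 0, 0, 0, 0, 1]]
  newtons: 20

```text
clock: 4.42
ee_pos: [0.48, -0.2273, 0.102]
eef_rot: [0.708, 0.003, 0.003, -0.706]
wrist_force: [0.1, 0.3, 1.1]
opening: 0.0297
```

```bash
sed -i 's/s\["opening"\].round(4)/round(s["opening"],4)/' st.py; python3 st.py
```

```text
4.4167 pos [ 0.48   -0.2273  0.102 ] approach [ 0.008  -0.0021 -1.    ] yaw 0.03 F [0.09 0.27 1.07] T [ 0.012 -0.008  0.001] open 0.0297 q [-0.67  0.19  1.85  0.    1.1  -0.67] v 0.003
```

Request:
servo_tool:
  moves:
    - [[0, 0, 0, 0, 0, -5, 1], [0, 0, 0, 0, 0, -5, 1], [0, 0, 0, 0, 0, -5, 1], [0, 0, 0, 0, 0, -5, 1], [0, 0, 0, 0, 0, -5, 1], [0, 0, 0, 0, 0, -5, 1], [0, 0, 0, 0, 0, -5, 1], [0, 0, 0, 0, 0, -5, 1], [0, 0, 0, 0, 0, -5, 1], [0, 0, 0, 0, 0, 0, 1]]

```text
clock: 5.25
ee_pos: [0.4793, -0.227, 0.102]
eef_rot: [0.65, -0.281, 0.284, -0.647]
wrist_force: [-0.4, 0.5, -0.4]
opening: 0.0298
```

```bash
python3 st.py
```

```text
5.25 pos [ 0.4793 -0.227   0.102 ] approach [ 0.0023 -0.0061 -1.    ] yaw -47.08 F [-0.4   0.46 -0.38] T [-0.076 -0.046 -0.012] open 0.0298 q [-0.67  0.19  1.85 -0.    1.1   0.16] v 0.08
```

Request:
servo_tool:
  moves:
    - [[0, 0, 0, 0, 0, -2, 1], [0, 0, 0, 0, 0, -2, 1], [0, 0, 0, 0, 0, -2, 1], [0, 0, 0, 0, 0, -2, 1], [0, 0, 0, 0, 0, -2, 1], [0, 0, 0, 0, 0, -2, 1], [0, 0, 0, 0, 0, 0, 1], [0, 0, 0, 0, 0, 0, 1], [0, 0, 0, 0, 0, 0, 1], [0, 0, 0, 0, 0, 0, 1]]

```text
clock: 6.08
ee_pos: [0.4792, -0.2267, 0.102]
eef_rot: [0.62, -0.342, 0.344, -0.616]
wrist_force: [0.1, 0.7, 0.4]
opening: 0.0294
```

```bash
python3 st.py; python3 - <<'E'
from h import *
from rig import arm
p=arm.camera_params("wrist")
im=arm.capture("wrist")[:,:,::-1]; cv2.imwrite("pics/w3.png",im)
E
```

```text
6.0833 pos [ 0.4792 -0.2267  0.102 ] approach [ 3.0e-04 -6.6e-03 -1.0e+00] yaw -57.99 F [0.13 0.69 0.45] T [ 0.086 -0.031  0.149] open 0.0294 q [-0.67  0.19  1.85 -0.01  1.1   0.35] v 0.017
```

View pics/w3.png

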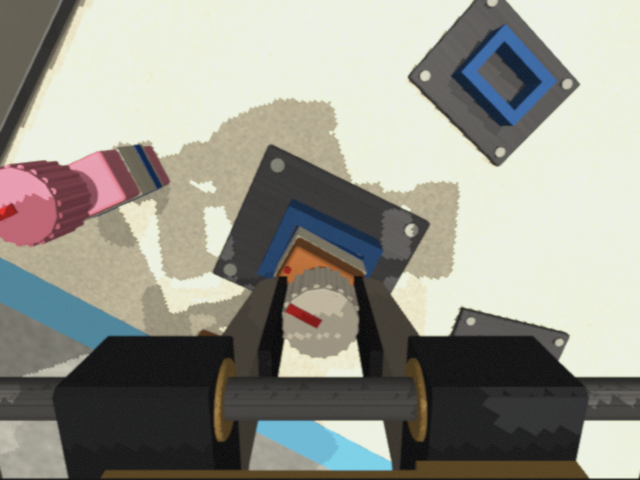

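Torque has risen to 0.15 N m at -58°, which suggests the stop has been reached. The picture shows the stripe from (320,324) to (287,309) and the dot at (288,269). Computing the angle between them.

```bash
python3 - <<'E'
from h import *
from rig import arm
p=arm.camera_params("wrist"); ang=lambda v:np.degrees(np.arctan2(v[1],v[0]))
A,B=ray(p,(320,324),.108),ray(p,(287,309),.108); D=ray(p,(288,269),.07)
print(ang(B-A),A,B,D); C=np.array([.48,-.226,.108])
for a in (86,91,96,101,106,111): print(a,proj(p,C),proj(p,C+.0135*np.array([np.cos(np.radians(a)),np.sin(np.radians(a)),0])))
E
python3 st.py
```

```text
95.33109993290239 [ 0.4798092  -0.22619847  0.108     ] [ 0.47849467 -0.21211141  0.108     ] [ 0.47959233 -0.20879295  0.07      ]
86 [319.82693884 323.37355731] [291.23417748 304.53561279]
91 [319.82693884 323.37355731] [289.57985476 306.9055008 ]
96 [319.82693884 323.37355731] [288.16375568 309.39402593]
101 [319.82693884 323.37355731] [286.9957604 311.9810362]
106 [319.82693884 323.37355731] [286.08364437 314.6457964 ]
111 [319.82693884 323.37355731] [285.43305558 317.36717682]
6.1333 pos [ 0.4792 -0.2267  0.102 ] approach [ 2.0e-04 -6.5e-03 -1.0e+00] yaw -58.01 F [-0.   -0.17 -0.07] T [-0.007 -0.025  0.217] open 0.0291 q [-0.67  0.19  1.85 -0.01  1.1   0.35] v 0.01
```

Request:
servo_tool:
  moves:
    - [[0, 0, 0, 0, 0, -1, 1], [0, 0, 0, 0, 0, -1, 1], [0, 0, 0, 0, 0, -1, 1], [0, 0, 0, 0, 0, -1, 1], [0, 0, 0, 0, 0, -1, 1], [0, 0, 0, 0, 0, 0, 1], [0, 0, 0, 0, 0, 0, 1], [0, 0, 0, 0, 0, 0, 1], [0, 0, 0, 0, 0, 0, 1], [0, 0, 0, 0, 0, 0, 1]]

```text
clock: 6.97
ee_pos: [0.4796, -0.2264, 0.1021]
eef_rot: [0.604, -0.37, 0.373, -0.6]
wrist_force: [0.8, 0.3, -0.9]
opening: 0.0299
```

```bash
python3 st.py; python3 - <<'E'
from h import *
from rig import arm
im=arm.capture("wrist")[:,:,::-1]
cv2.imwrite("pics/w4.png",cv2.resize(im[190:370,230:410],None,fx=3,fy=3,interpolation=cv2.INTER_CUBIC))
E
```

```text
6.9667 pos [ 0.4796 -0.2264  0.1021] approach [ 3.0e-04 -6.4e-03 -1.0e+00] yaw -63.38 F [ 0.75  0.34 -0.92] T [ 0.122 -0.073  0.399] open 0.0299 q [-0.67  0.19  1.84 -0.01  1.1   0.44] v 0.002
```

View pics/w4.png

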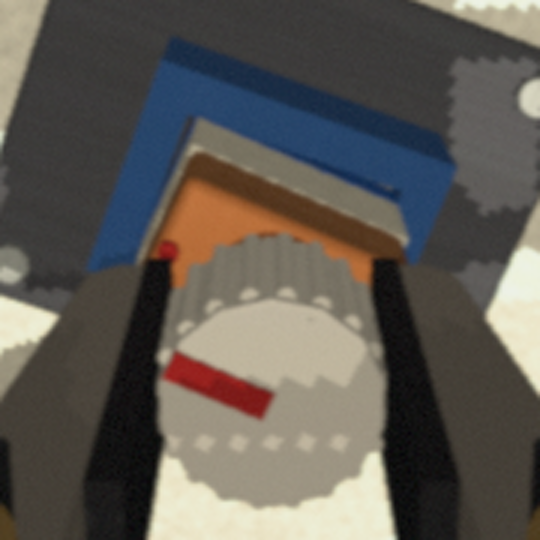

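The stripe now points along the dot direction (95° against 96°) and torque has climbed to 0.4 N m, so the cap is against its stop. I'll ease off a little, grip harder and lift slowly.

Request:
servo_tool:
  moves:
    - [[0, 0, 0, 0, 0, 1, 1], [0, 0, 0, 0, 0, 1, 1], [0, 0, 0, 0, 0, 0, 1], [0, 0, 0.4, 0, 0, 0, 1], [0, 0, 0.4, 0, 0, 0, 1], [0, 0, 0.4, 0, 0, 0, 1], [0, 0, 0.4, 0, 0, 0, 1], [0, 0, 0.4, 0, 0, 0, 1], [0, 0, 0.4, 0, 0, 0, 1], [0, 0, 0, 0, 0, 0, 1]]
  newtons: 30

```text
clock: 7.85
ee_pos: [0.4792, -0.2264, 0.128]
eef_rot: [0.61, -0.36, 0.362, -0.607]
wrist_force: [0.1, -0.2, -1.5]
opening: 0.0294
```

```bash
python3 st.py
```

```text
7.85 pos [ 0.4792 -0.2264  0.128 ] approach [ 6.0e-04 -5.6e-03 -1.0e+00] yaw -61.35 F [ 0.09 -0.2  -1.55] T [-0.009 -0.028  0.03 ] open 0.0294 q [-0.67  0.15  1.83 -0.    1.16  0.41] v 0.006
```

Request:
servo_tool:
  moves:
    - [[0, 0, 0.5, 0.3, 0, 0, 1], [0, 0, 1, 0, 0, 0, 1], [0, 0, 1.5, 0, 0, 0, 1], [0, 0, 2, 0, 0, 0, 1], [0, 0, 2, 0, 0, 0, 1], [0, 0, 2, 0, 0, 0, 1], [0, 0, 2, 0, 0, 0, 1], [0, 0, 1, 0, 0, 0, 1], [0, 0, 0.5, 0, 0, 0, 1], [0, 0, 0, 0, 0, 0, 1]]

```text
clock: 8.68
ee_pos: [0.4764, -0.2252, 0.2629]
eef_rot: [0.608, -0.362, 0.36, -0.608]
wrist_force: [-0.1, -1.3, -1.7]
opening: 0.0297
```

```bash
python3 st.py
```

```text
8.6833 pos [ 0.4764 -0.2252  0.2629] approach [-0.0029  0.0015 -1.    ] yaw -61.37 F [-0.14 -1.33 -1.73] T [ 0.008 -0.03   0.003] open 0.0297 q [-0.67  0.02  1.69 -0.    1.43  0.4 ] v 0.008
```

Request:
servo_tool:
  moves:
    - [[0, 1, 0, 0, 0, 0, 1], [0, 2, 0, 0, 0, -0.5, 1], [0, 2.5, 0, 0, 0, -0.5, 1], [0, 2.5, 0, 0, 0, -0.5, 1], [0, 2.5, 0, 0, 0, -0.5, 1], [0, 2.5, 0, 0, 0, -0.5, 1], [0, 2.5, 0, 0, 0, -0.5, 1], [0, 2.5, 0, 0, 0, -0.5, 1], [0, 2.5, 0, 0, 0, -0.5, 1], [0, 2.5, 0, 0, 0, -0.5, 1]]

```text
clock: 9.52
ee_pos: [0.4672, 0.0182, 0.2489]
eef_rot: [0.592, -0.398, 0.378, -0.59]
wrist_force: [-0.1, -1.0, -2.2]
opening: 0.0291
```

```bash
python3 st.py
```

```text
9.5167 pos [0.4672 0.0182 0.2489] approach [-0.0244  0.0129 -0.9996] yaw -66.56 F [-0.08 -1.02 -2.16] T [-0.024 -0.083  0.001] open 0.0291 q [-0.23 -0.12  1.85  0.01  1.43  0.94] v 0.772
```

Request:
servo_tool:
  moves:
    - [[0.2, 2.5, 0.4, -0.2, -0.4, -0.5, 1], [0.2, 2.5, 0.3, -0.2, -0.4, -0.5, 1], [0.2, 2.5, 0.2, -0.2, -0.4, -0.5, 1], [0.2, 2.5, 0.2, -0.2, -0.3, -0.5, 1], [0.2, 2.5, 0.2, 0, 0, -0.5, 1], [0.2, 2.5, 0.2, 0, 0, -0.5, 1], [0.1, 2, 0, 0, 0, 0, 1], [0, 1.5, 0, 0, 0, 0, 1], [0, 1, 0, 0, 0, 0, 1], [0, 0, 0, 0, 0, 0, 1]]

```text
clock: 10.35
ee_pos: [0.4653, 0.2329, 0.2482]
eef_rot: [0.587, -0.41, 0.394, -0.577]
wrist_force: [-0.3, -0.8, -1.1]
opening: 0.0295
```

```bash
python3 st.py
```

```text
10.35 pos [0.4653 0.2329 0.2482] approach [-0.0268  0.0012 -0.9996] yaw -69.26 F [-0.33 -0.82 -1.1 ] T [ 0.019 -0.073 -0.019] open 0.0295 q [0.23 0.03 1.72 0.01 1.43 1.43] v 0.027
```

Request:
servo_tool:
  moves:
    - [[0.6, 0.3, 0, 0, -0.8, 0, 1], [0.5, 0.2, 0, 0, -0.7, 0, 1], [0.1, 0, -1, 0, 0, 0, 1], [0, 0, -1, 0, 0, 0, 1], [0, 0, -1, 0, 0, 0, 1], [0, 0, -0.5, 0, 0, 0, 1], [0, 0, 0, 0, 0, 0, 1], [0, 0, 0, 0, 0, 0, 1], [0, 0, 0, 0, 0, 0, 1], [0, 0, 0, 0, 0, 0, 1]]

```text
clock: 11.18
ee_pos: [0.4766, 0.234, 0.2055]
eef_rot: [0.583, -0.404, 0.402, -0.579]
wrist_force: [-0.8, 0.9, -1.2]
opening: 0.0294
```

```bash
python3 st.py; python3 - <<'E'
from h import *
from rig import arm
import pickle
p=arm.camera_params("wrist"); im=arm.capture("wrist")[:,:,::-1]; pickle.dump(p,open("w5.pkl","wb"))
cv2.imwrite("pics/w5.png",im)
cv2.imwrite("pics/w5c.png",cv2.resize(im[120:370,200:460],None,fx=2.4,fy=2.4,interpolation=cv2.INTER_CUBIC))
cv2.imwrite("pics/s5.png",arm.capture("side")[:,:,::-1])
E
```

```text
11.1833 pos [0.4766 0.234  0.2055] approach [-0.0049 -0.0022 -1.    ] yaw -69.52 F [-0.83  0.9  -1.18] T [ 0.027 -0.039  0.026] open 0.0294 q [ 0.23  0.07  1.75 -0.    1.32  1.44] v 0.003
```

View pics/w5c.png

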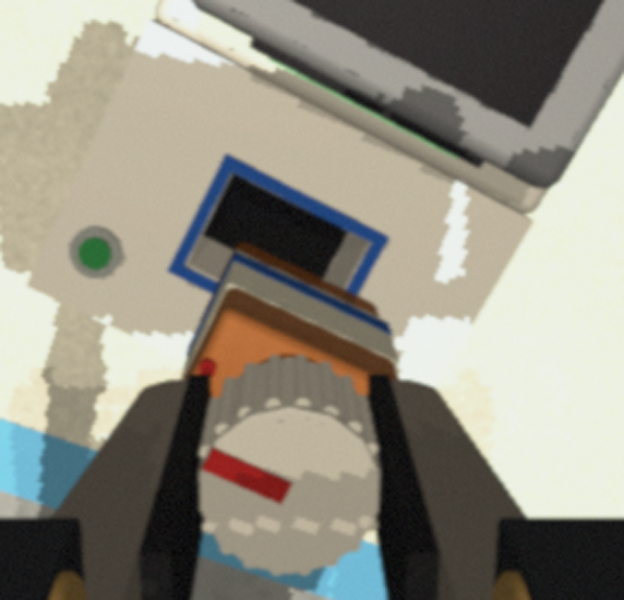

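The crop shows the well frame's corners at (227,155), (388,239) and (170,270), with the bottle's shoulder and label edges just in front of it. I'll compare directions and overlay the bottle model.

```bash
python3 - <<'E'
from h import *
from rig import arm
import pickle
p=pickle.load(open("w5.pkl","rb")); im=cv2.imread("pics/w5.png")
W=lambda u,z: ray(p,(200+u[0]/2.4-.3,120+u[1]/2.4-.3),z)
ang=lambda v:np.degrees(np.arctan2(v[1],v[0]))
a,b,c=[W(u,.062) for u in[(227,155),(388,239),(170,270)]]
print("well ydir",ang(a-b),"xdir",ang(a-c),"ctr",(b+c)/2,np.linalg.norm(a-b),np.linalg.norm(a-c))
for n,u,v,z in[("label top edge",(235,255),(388,332),.15),("shoulder",(228,290),(397,378),.175),("bottom",(238,243),(378,308),.11)]:
    print(n,ang(W(u,z)-W(v,z)),np.linalg.norm(W(u,z)-W(v,z)))
F=5;x0,y0=270,180; cr=cv2.resize(im[y0:y0+120,x0:x0+120],None,fx=F,fy=F,interpolation=cv2.INTER_CUBIC)
T=np.array([.4766,.234,.2055]); z0=T[2]-.094; ax=np.array([T[0]-.0049*.003,T[1],0])
for yaw,col in((-5,(0,255,0)),(-1,(255,0,255))):
    Rz=R.from_euler("z",yaw,degrees=True)
    for z in(z0,z0+.062):
        q=proj(p,np.array([Rz.apply([sx*.0125,sy*.02,0])+[T[0],T[1],z] for sx,sy in((1,1),(1,-1),(-1,-1),(-1,1))]))
        cv2.polylines(cr,[((q-[x0,y0]+.5)*F).astype(int)],True,col,1)
cv2.imwrite("pics/o5.png",cr)
E
```

```text
well ydir 82.76046143052785 xdir -6.595826045140025 ctr [0.47896135 0.23826417 0.062     ] 0.05548613826991707 0.04010673597114192
label top edge 82.9809673625615 0.03778058356688831
shoulder 81.90038018368098 0.037425925741595645
bottom 84.9289564394703 0.04042079144251044
```

View pics/o5.png

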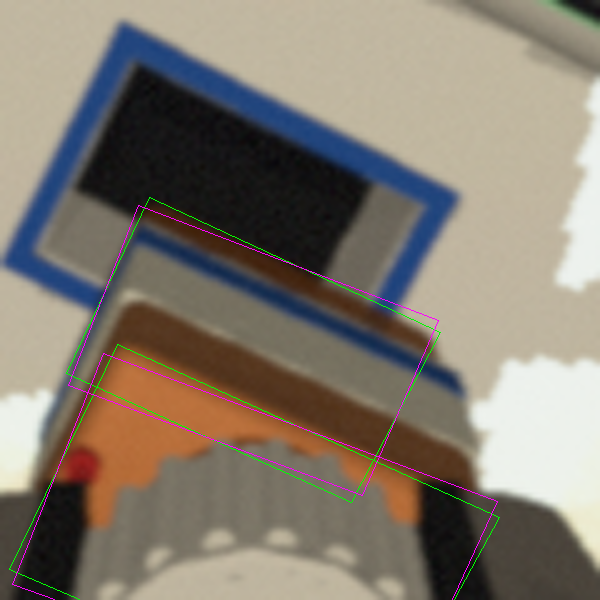

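```bash
python3 - <<'E'
from h import *
import pickle
from rig import arm
p=pickle.load(open("w5.pkl","rb")); ang=lambda v:np.degrees(np.arctan2(v[1],v[0]))
W=lambda u,z: ray(p,(270+u[0]/5-.4,180+u[1]/5-.4),z)
a,b,c=[W(u,.062) for u in[(123,21),(460,197),(3,263)]]
print("outer",ang(a-b),ang(a-c),(b+c)/2,np.linalg.norm(a-b),np.linalg.norm(a-c))
a,b,c=[W(u,.062) for u in[(135,62),(425,205),(33,250)]]
print("inner",ang(a-b),ang(a-c),(b+c)/2,np.linalg.norm(a-b),np.linalg.norm(a-c))
z0=.1115
print("shoulder",ang(W((115,352),z0+.062)-W((418,480),z0+.062)),"bottom",ang(W((150,205),z0)-W((432,328),z0)))
# top-camera frame rectangle by blue mask
t=cv2.imread("pics/top0.png"); tp=arm.camera_params("top")
g=cv2.resize(t[270:305,175:225],None,fx=8,fy=8,interpolation=cv2.INTER_CUBIC).astype(int)
m=((g[...,0]-g[...,2]>50)).astype(np.uint8)
pts=cv2.findNonZero(m).reshape(-1,2)
P=np.array([ray(tp,(175+(u+.5)/8-.5,270+(v+.5)/8-.5),.062)[:2] for u,v in pts])
r=cv2.minAreaRect((P*1000).astype(np.float32)); print("top rect",r)
E
```

```text
outer 82.74382006523795 -6.615211429599235 [0.47904729 0.23834001 0.062     ] 0.05574405346649355 0.0405054527340706
inner 83.98296068733787 -8.49664263853115 [0.47930733 0.23876594 0.062     ] 0.04754961095179048 0.03214012479992931
shoulder 86.52530224568606 bottom 86.31434904519585
top rect ((479.8001403808594, 239.8049774169922), (56.81772232055664, 41.96956253051758), 82.92393493652344)
```

Three estimates put the well at (0.479,0.2385) with yaw about -7°. The bottle's yaw is about -3.6°, so I'll turn it -3.3°, centre it and lower it to about 18 mm clearance.

Request:
servo_tool:
  moves:
    - [[0.2, 0.4, 0, 0, -0.3, -1.7, 1], [0.1, 0.1, 0, 0, 0, -1.6, 1], [0, 0, -0.6, 0, 0, 0, 1], [0, 0, -0.7, 0, 0, 0, 1], [0, 0, -0.7, 0, 0, 0, 1], [0, 0, -0.5, 0, 0, 0, 1], [0, 0, -0.2, 0, 0, 0, 1], [0, 0, 0, 0, 0, 0, 1], [0, 0, 0, 0, 0, 0, 1], [0, 0, 0, 0, 0, 0, 1]]

```text
clock: 12.12
ee_pos: [0.4801, 0.2393, 0.1769]
eef_rot: [-0.569, 0.418, -0.421, 0.569]
wrist_force: [-0.0, -0.3, -1.9]
opening: 0.0295
```

```bash
python3 st.py
```

```text
12.1167 pos [0.4801 0.2393 0.1769] approach [ 0.0027 -0.0017 -1.    ] yaw -72.78 F [-0.02 -0.34 -1.93] T [ 0.055  0.    -0.01 ] open 0.0295 q [ 0.24  0.11  1.77 -0.    1.26  1.51] v 0.002
```

Request:
servo_tool:
  moves:
    - [[-0.1, -0.1, -0.2, 0, 0.15, 0, 1], [0, 0, -0.2, 0, 0, 0, 1], [0, 0, 0, 0, 0, 0, 1], [0, 0, 0, 0, 0, 0, 1], [0, 0, 0, 0, 0, 0, 1], [0, 0, 0, 0, 0, 0, 1], [0, 0, 0, 0, 0, 0, 1], [0, 0, 0, 0, 0, 0, 1], [0, 0, 0, 0, 0, 0, 1], [0, 0, 0, 0, 0, 0, 1]]

```text
clock: 12.95
ee_pos: [0.4798, 0.2384, 0.1738]
eef_rot: [-0.569, 0.419, -0.42, 0.569]
wrist_force: [-0.3, -0.5, -1.9]
opening: 0.0294
```

```bash
python3 st.py; python3 - <<'E'
from h import *
from rig import arm
def draw(p,im,x0,y0,w,h,F,yaws):
    cr=cv2.resize(im[y0:y0+h,x0:x0+w],None,fx=F,fy=F,interpolation=cv2.INTER_CUBIC)
    def rect(c,hx,hy,yaw,col):
        Rz=R.from_euler("z",yaw,degrees=True)
        q=proj(p,np.array([Rz.apply([sx*hx,sy*hy,0])+c for sx,sy in((1,1),(1,-1),(-1,-1),(-1,1))]))
        cv2.polylines(cr,[((q-[x0,y0]+.5)*F).astype(int)],True,col,1)
    rect(np.array([.479,.2385,.062]),.0155,.023,-7,(0,255,255))
    for z in(z0,z0+.062): rect(np.array([T[0],T[1],z]),.0125,.02,-7,(0,255,0))
    return cr
T=arm.sense()["ee_pos"]; z0=T[2]-.094
p=arm.camera_params("wrist"); a=draw(p,arm.capture("wrist")[:,:,::-1],265,180,130,130,3,0)
p=arm.camera_params("side"); b=draw(p,arm.capture("side")[:,:,::-1],215,90,100,130,3,0)
cv2.imwrite("pics/f.png",np.hstack([a,b]))
E
```

```text
12.95 pos [0.4798 0.2384 0.1738] approach [ 0.0022 -0.0011 -1.    ] yaw -72.77 F [-0.29 -0.52 -1.95] T [ 0.032 -0.017  0.028] open 0.0294 q [ 0.24  0.11  1.78 -0.    1.25  1.51] v 0.001
```

View pics/f.png

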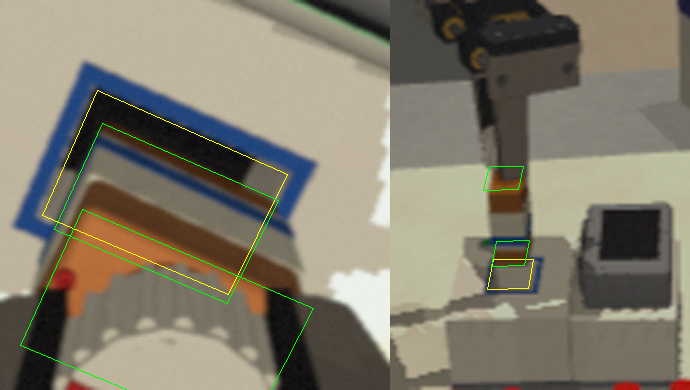

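The overlay shows the frame and the bottle's shoulder and base edges on the model at yaw -7°, with the bottle upright and a visible gap above the well. One last check that the cap is still shut, from picture w5, before handing in.

```bash
python3 - <<'E'
from h import *
import pickle
from rig import arm
p=pickle.load(open("w5.pkl","rb")); z=.1115+.1
a,b=[ray(p,(200+u/2.4-.3,120+v/2.4-.3),z) for u,v in((283,491),(205,460))]
d=b-a; st=np.degrees(np.arctan2(d[1],d[0])); print("stripe",st,"bottle y ~86.4")
if abs(st-86.4)<6: print(arm.hand_in())
E
python3 st.py
```

```text
stripe 86.85665470552973 bottle y ~86.4
the job is handed in; nothing more can be done
None
the job is handed in; nothing more can be done
```

I screwed the cap shut in the holder, lifted the bottle by the cap, carried it over the rack, and handed the job in at about 13 s with the arm still holding the bottle over the well.

**Cap:** I turned it until the torque rose to 0.4 N m at the stop. After the carry, the stripe still matched the bottle's +y side (86.9° against 86.4°).

**Final pose:**
- **Tool position:** it is at (0.480, 0.238) against the well's estimated (0.479, 0.2385), and the arm was still.
- **Clearance:** the bottle's underside is about 18 mm above the well, worked out from the tool height.
- **Tilt:** about 0.15°, measured at the tool.
- **Yaw:** I set the bottle to about -7°. The well estimates ranged from -5° (first coarse reading) to -7° (three later ones), with one noisy edge at -8.5°, so yaw is the least certain figure.

**Contacts:** the force readings taken after each move were never more than about 2 N. I saw no contact with the analyser, the rack or the bystanders, but I took no closing picture of the trays and pot.

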